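# Draw a worn die out of its press bolster with the puller rod

### The job

The steel die in the press bolster is worn and has to come out: it sits flush, so take the puller rod from the blue die stand, screw it clockwise into the die's tapped hole until its shoulder is snug on the die, and draw the die straight up out of the bore. Then stand the die, with the puller still screwed in, right down in the empty pocket of the blue stand. Go gently: never press, twist or pull the die hard against the bolster or the stand, and leave the other things on the bench alone.

Things in the scene. Friction and masses are not known exactly. Their poses are not given: they have to be found in the camera images.
- puller: Steel puller rod with a dark hexagon handle. Origin: centre of its shoulder's underside, z up the rod. Handle 20 across flats, 44 to 80 above the origin (flats face its x axis and every 60 deg); red line on top and red dots on the shoulder lie along x. Shoulder 30 dia x 5. Below: two thread ribs, 21 dia, lowest at -12; 13 mm pilot, tapered, to -20. Hangs by its shoulder in the stand. 0.25 kg.
- die: Dark steel die, 40 dia x 36, flush in the bolster, 0.25 kg. Origin: centre of underside, top face +36. Tapped hole 22 deep: right-hand two-start thread, lead 18. Two red dots on its face, 0.3 rad anticlockwise from its +x and -x: with the puller's dots over them the puller rests 3 to 5 mm high and needs 1.7 to 2.2 rad clockwise (up to 5 elsewhere), sinking as it turns; then torque rises.
- bolster: Steel press bolster, 124 x 84 x 48, fixed to the bench. Origin: centre of its underside. Bore 42 dia, 36 deep, 1 mm free round the die. A tang in its floor keeps the die from turning (about 5 deg of play). Three spring balls catch in a groove round the die: about 10 N besides the weight to pull it off them in the first 5 mm, then some drag. Snug: 0.1 to 0.2 Nm; hard: over 0.3 Nm.
- bolster_bore (a point): Centre of the bore's mouth, level with the bolster's top, 48 above the bench; z up along the bore.
- die_stand: Blue die stand, block 56 x 136 x 28 on a 66 x 146 foot, fixed. Origin: centre of its underside. Along its y: hole for the puller at -46 (24 dia, 21 deep), empty pocket at -2, a bright spare die fixed at +44, standing 15 proud.
- stand_pocket (a point): Centre of the floor of the stand's empty pocket: 43.5 dia, 21 deep, floor 7 above the bench; a seated die stands 15 proud of the stand.
- loupe: Black eye loupe, 37 dia x 32, a bystander; origin: centre of its underside.
- driver_blue: Small screwdriver with a blue collar, 114 long, lying, a bystander.
- driver_gold: Small screwdriver with a yellow collar, 110 long, lying, a bystander.
- parts_dish: Open white parts box, 50 x 70 x 22, a bystander.
- movement_holder: Small grey movement holder, 34 x 61 x 10, a bystander.
- oil_bottle: Small bottle with a red cap, 29 dia x 61 high, a bystander.
- pliers: Pliers, 63 x 114 x 10, lying, a bystander.
Mind the look-alikes: they are no part of the job. What is shaped like the die_stand but pink is not meant.

How it is judged (in metres and radians):
On the way, in this order (a step that is already met when the one before it is completed fails the run):
1. the puller is screwed home and snug: its shoulder within 1 mm of the die's face and clamped on it with over 15 N while the die still sits in the bore (z of puller in the frame of die below 0.037 m and horizontal distance between puller and die below 0.003 m and angle between the z axis of puller and the z axis of die, either way round below 0.06 rad and z of die in the frame of bolster below 0.016 m and contact force between puller and die above 15 N), for 0.2 s.
2. the die is drawn right out of the bore on the puller (z of die in the frame of bolster above 0.05 m and z of puller in the frame of die below 0.0385 m and angle between the z axis of puller and the z axis of die, either way round below 0.08 rad), for 0.1 s.
At the end, for the whole second after the job is handed in: The die stands in the stand's empty pocket: underside within 2 mm of the pocket's floor and 4 mm of its centre, upright within 0.08 rad, at rest, with the puller still screwed in it (shoulder within 2.5 mm of the die's face) (z of die in the frame of stand_pocket below 0.002 m and horizontal distance between die and stand_pocket below 0.004 m and angle between die's own z axis and vertical below 0.08 rad and z of puller in the frame of die below 0.0385 m and angle between the z axis of puller and the z axis of die, either way round below 0.08 rad and linear speed of die below 0.02 m/s); the robot touches nothing.
It fails at once if the die is forced against the bolster with more than 40 N (contact force between die and bolster above 40 N).
It fails at once if the die is set down on the stand with more than 40 N (contact force between die and die_stand above 40 N).
It fails at once if a bystander is moved by more than 20 mm (distance of any of loupe, driver_blue, driver_gold, parts_dish, movement_holder, oil_bottle, pliers from where it was at the start of the episode above 0.02 m).
It also fails if it takes over 72 s, if anything falls off the work surface, if the arm or the gripper's body presses on something with over 40 N, if the wrist force passes 120 N, or if a joint passes its speed limit or range.

### The arm

A 6-joint arm with a two-finger parallel gripper is mounted at the origin on a cart in front of the work surface, level with it; the furniture and walls round the work are solid. World frame = base frame: x ahead of the robot, y to its left, z up, the work surface at z = 0. Lengths are in mm, angles in rad, forces in N, time in s.
With the tool pointing down it reaches from about 400 to 925 mm from the base axis. Payload 12.5 kg.
Tool frame: the origin (TCP) lies midway between the tips of the shut fingers; the grasp point (between the pads) lies 19 mm behind it (env.pinch_z is the z of the grasp point in the tool frame, in mm); z points along the fingers, y is the line along which they close (so a half turn about z gives the same grasp; the last joint's range is limited). The gripper opens to 95 mm and grips with 3 to 60 N. Pads are 20 mm wide; open, the fingers measure 119 mm over their backs; the gripper's body (75 mm by 180 mm) begins 59 mm behind the grasp point.
Start: joints at [1.129, 0.491, 1.559, -0, 1.092, -0.106], TCP at [205.937, 590.116, 214.661] pointing down, gripper open.
Joint ranges: [-3.1, 3.1], [-0.84, 2.19], [0.05, 2.79], [-1.13, 4.28], [0.06, 2.93], [-2.69, 2.69]. Speed limits (rad/s): [2.22, 2.22, 2.79, 3.14, 3.14, 3.14].

### API

Orientations are given as [roll, pitch, yaw] about the fixed x, y, z axes, in that order (R = Rz(yaw) Ry(pitch) Rx(roll)).
In Python, from cell import env, eyes gives the robot as it stands.
- The arm moves only by the shell command python3 -m inch 'ROWS'. ROWS is JSON, a list of rows, each a list of 3 entries, a list of its own where there are three numbers: the shift along the tool's x, y, z in units of 60 mm (1.0 is 60 mm), then the turn about the tool's z in units of 5 degrees (1.0 is 5 degrees), then the closure, from -1 (fully open) to 1 (shut). In form: [[[tx, ty, tz], turn, claw], ...]. A call has exactly 10 rows; each row shifts and turns the commanded pose from where the row before left it, along the tool's axes as they then stand; what a row does not reach is not made up. A row lasts 1/8 s, in which the tool goes at most 62.5 mm and 10.7 degrees, less where a joint would pass 70% of its speed; a pose out of reach is approached as far as the arm can. A call is refused whole if a number of a shift passes 1 or a number of a turn 1, either way. A call with a gripper value outside its range is refused whole. The fingers move at their own pace and stop on an object; the grip force is fixed at half the most. Time passes only in rows, so rows that do not move let the fingers close, or fill a call up. It gives the time, the measured TCP pose, the force, the opening and the grip force at its end, in the units of the state.
- env.state(): the state, without advancing time (a new reading comes with each control period).
- eyes.read_camera(name): name is "scene" or "top" or "wrist"; returns a dict with "pixels" (480x640x3 uint8, red, green, blue), "fx", "fy", "cx", "cy" (pixels), "extrinsics" (4x4, takes a point from world to camera coordinates). Camera axes: x right, y down, z forward; pixel columns grow to the right and rows downward; lengths in mm; the calibration is good to about 2 mm. A picture is of the moment at which its call begins. There is no depth.
- env.job_done(): hands the job in; it is judged then, once.
Trained networks look in a picture, given as the dict that the camera call returned (one of the last four; its "shot" number tells which), for a name from the list of things; names that differ only in an ending like _2 or _b are one class to them, and where a whole thing is asked for, a point or a joint stands for the part that bears it (a point fixed in the world has none). Each returns a list of dicts, best first, with "score" (0 to 1); they miss things now and then, are a little off and sometimes report something else, mostly with a low value. They report only what shows in the picture. A call takes as long as a camera call. They do not tell look-alikes from the thing itself.
- eyes.boxes_of(name, picture): "centre" ([row, column] in pixels, amid what is visible of it).
- eyes.cut_out(name, picture): "mask" (480x640 bool, what is visible of it) and "centre" ([row, column] in pixels, amid what is visible of it).
- eyes.spot_point(name, picture): "centre" ([row, column] in pixels: a listed point, or the origin of a listed thing).
The state is a dict: "t": time; "joints": joint angles; "qvel": joint speeds; "tau": joint torques, N m; "eef_pos": TCP position; "tcp_rot": TCP orientation; "ft_force": force on the tool from outside, world axes, zero at the start; "moment": the same for the moment, N m; "opening": opening from 0.0 (shut) to 1.0 (fully open); "grip_force": force on a finger pad.
Only numpy, scipy, OpenCV 4.12 (cv2) and the standard library are available. Lean on these libraries where they do the work, as an engineer would, in place of code of your own. Each camera call takes 0.05 s, during which the arm holds its last target. There are 200 camera calls.

## Working session

There is one attempt and no reset: what is moved stays moved. The work goes in short steps, Python scripts to look and compute and a shell command to move; the robot and the scene stay as the last step left them, time stands still between calls to the robot, and variables do not carry over. Pictures are saved under pics/ and viewed, at most 13 in all, crops included, and the job is handed in when it is done.

```bash
ls; mkdir -p pics; cat > h.py <<'E'
import numpy as np, cv2
from cell import env, eyes
def ray(p,rc):
    E=np.array(p["extrinsics"]);R=E[:3,:3];o=-R.T@E[:3,3]
    d=R.T@np.array([(rc[1]-p["cx"])/p["fx"],(rc[0]-p["cy"])/p["fy"],1.]);return o,d
def onz(p,rc,z):
    o,d=ray(p,rc);return (o+d*(z-o[2])/d[2])[:2]
def proj(p,X):
    c=np.array(p["extrinsics"])@np.append(X,1);return [p["cy"]+p["fy"]*c[1]/c[2],p["cx"]+p["fx"]*c[0]/c[2]]
def save(p,n,crop=None,s=1):
    im=p["pixels"][:,:,::-1]
    if crop: im=im[crop[0]:crop[1],crop[2]:crop[3]]
    cv2.imwrite("pics/"+n,cv2.resize(im,None,fx=s,fy=s,interpolation=cv2.INTER_CUBIC))
E
python3 - <<'E'
from h import *
p=eyes.read_camera("top"); save(p,"top.png"); q=eyes.read_camera("scene")
Z={"puller":33,"die":12,"bolster":0,"bolster_bore":48,"die_stand":0,"stand_pocket":7}
for pic,n in((p,"top"),(q,"scene")):
    E=np.array(pic["extrinsics"]);print(n,(-E[:3,:3].T@E[:3,3]).round(), pic["fx"])
    for k,z in Z.items():
        print(k,[(np.round(d["score"],2),np.round(d["centre"]),onz(pic,d["centre"],z).round(1)) for d in eyes.spot_point(k,pic)])
save(q,"scene.png")
print(env.state())
E
```

```text
pics
top [ 371. -226. 1127.] 509.05272899380196
puller [(np.float64(0.67), array([240., 414.]), array([ 520.8, -421. ])), (np.float64(0.37), array([195., 442.]), array([ 618. , -488.5]))]
die [(np.float64(0.65), array([276., 163.]), array([454.5, 129.2]))]
bolster [(np.float64(0.66), array([274., 161.]), array([459.5, 137.6]))]
bolster_bore [(np.float64(0.58), array([274., 157.]), array([454.6, 130.3]))]
die_stand [(np.float64(0.93), array([272., 478.]), array([ 450.4, -564.1])), (np.float64(0.9), array([243., 395.]), array([ 518. , -385.3])), (np.float64(0.35), array([196., 443.]), array([ 622.7, -498.1]))]
stand_pocket [(np.float64(0.75), array([271., 477.]), array([ 451.9, -561.7])), (np.float64(0.65), array([245., 388.]), array([ 514.3, -369.4]))]
scene [ 76. 455. 994.] 527.1532961665343
puller []
die [(np.float64(0.77), array([377., 260.]), array([453.9, 129.2]))]
bolster [(np.float64(0.69), array([381., 260.]), array([453.5, 131.2]))]
bolster_bore [(np.float64(0.71), array([370., 255.]), array([457. , 133.6])), (np.float64(0.17), array([306., 343.]), array([394.2, -85.7]))]
die
[... 270 characters left out ...]
 , 104.7]))]
{'t': 0.7, 'joints': array([ 1.12942024e+00,  4.90869571e-01,  1.55888469e+00, -2.40162114e-06,
        1.09170932e+00, -1.05594618e-01]), 'qvel': array([-9.56054202e-04,  5.86150681e-04,  4.81634245e-04, -1.08113055e-03,
        1.49615310e-04, -6.30125953e-05]), 'tau': array([-1.56628019e-03, -6.12329292e+01, -2.58402693e+01,  6.92067272e-02,
        4.44633421e-02, -6.79736058e-05]), 'eef_pos': array([205.9272667 , 590.12401278, 214.68513557]), 'tcp_rot': array([3.14146452e+00, 1.57239360e-05, 2.80581229e+00]), 'ft_force': array([ 0.17028769, -0.04524647,  0.50014855]), 'moment': array([-0.03158449, -0.01646141, -0.00659936]), 'grip_force': 0.0, 'opening': 1.0006165802421156}
```

View pics/top.png

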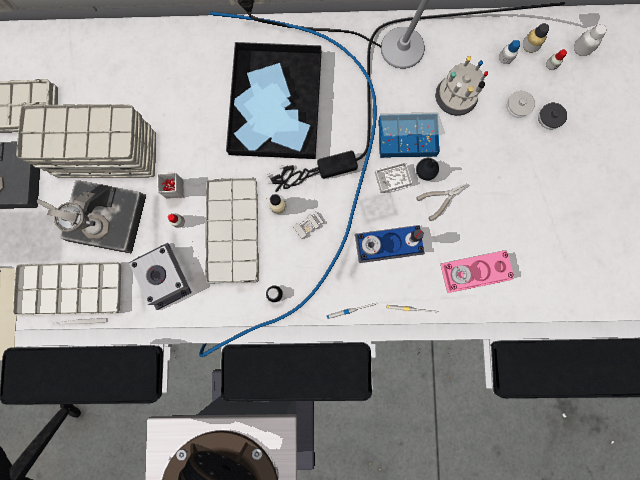

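View pics/scene.png

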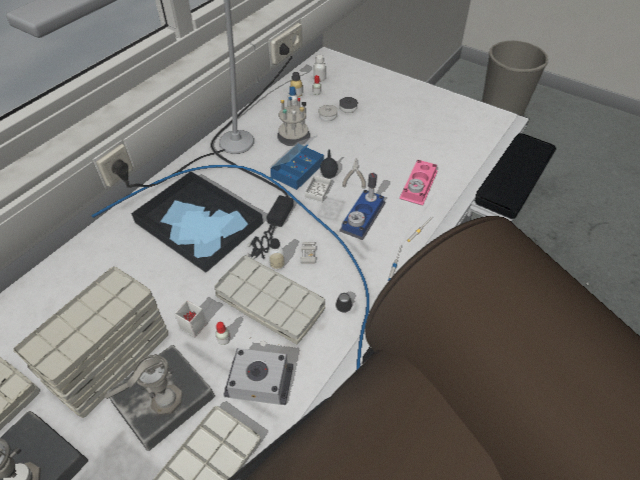

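The top view shows the blue stand at about px (243,390) with the puller at its right end (237,416). The bolster is at (274,160) and the pink look-alike at (270,478). Next I look at the bolster with the wrist camera on the way there.

```bash
python3 -m inch '[[[-0.62,-0.6,-0.1],0,-1],[[-0.62,-0.6,-0.1],0,-1],[[-0.62,-0.6,-0.1],0,-1],[[-0.62,-0.6,-0.1],0,-1],[[-0.62,-0.6,-0.1],0,-1],[[-0.62,-0.6,-0.1],0,-1],[[-0.62,-0.6,-0.1],0,-1],[[-0.62,-0.6,-0.1],0,-1],[[-0.62,-0.6,-0.1],0,-1],[[-0.62,-0.6,-0.1],0,-1]]'
python3 - <<'E'
from h import *
p=eyes.read_camera("wrist"); save(p,"w1.png")
E=np.array(p["extrinsics"]);print((-E[:3,:3].T@E[:3,3]).round(),E[:3,:3].round(2),p["fx"])
s=env.state();print(s["eef_pos"],s["tcp_rot"],s["joints"])
for k,z in {"die":12,"bolster":0,"bolster_bore":48}.items():
    print(k,[(np.round(d["score"],2),np.round(d["centre"]),onz(p,d["centre"],z).round(1)) for d in eyes.spot_point(k,p)])
E
```

```text
t: 1.95
eef_pos: [439.1, 126.0, 275.1]
tcp_rot: [3.141, 0.001, 2.806]
ft_force: [-0.3, 0.7, 0.6]
opening: 1.0
grip_force: 0.0
[370. 151. 445.] [[ 0.33  0.94 -0.  ]
 [ 0.91 -0.32  0.27]
 [ 0.25 -0.09 -0.96]] 367.23241636509505
[441.59169189 122.23862972 275.65162561] [-3.14123063e+00  2.66201618e-03  2.80414480e+00] [ 1.26635283e-01  1.83379016e-01  1.86198341e+00 -1.70545700e-03
  1.09401240e+00 -1.10593171e+00]
die [(np.float64(0.69), array([213., 325.]), array([454.4, 130.3]))]
bolster [(np.float64(0.94), array([205., 324.]), array([447. , 132.6]))]
bolster_bore []
```

View pics/w1.png

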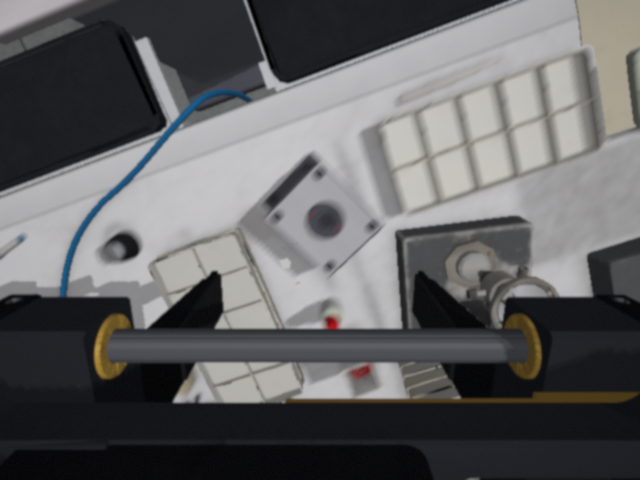

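The wrist view shows the bore and die at px (217,324), still blurred by motion. I take a settled picture.

```bash
python3 - <<'E'
from h import *
p=eyes.read_camera("wrist"); np.savez("w2.npz",px=p["pixels"],**{k:p[k] for k in("fx","fy","cx","cy","extrinsics")})
save(p,"w2.png",(180,260,270,380),7)
m=eyes.cut_out("die",p);print([(d["score"],d["centre"],d["mask"].sum()) for d in m])
if m:
    c,(w,h),a=cv2.fitEllipse(cv2.findContours(m[0]["mask"].astype(np.uint8),0,1)[0][0]);print(c,w,h,onz(p,c[::-1],48))
im=p["pixels"].astype(int);r=(im[...,0]-np.maximum(im[...,1],im[...,2]))>18;r[:180]=0;r[260:]=0;r[:,:270]=0;r[:,380:]=0
n,l,st,ce=cv2.connectedComponentsWithStats(r.astype(np.uint8))
for i in range(1,n):print(st[i,4],ce[i],onz(p,ce[i][::-1],48))
s=env.state();print(s["eef_pos"],s["tcp_rot"],s["joints"])
E
```

```text
[(0.7, [218.0, 324.8], np.int64(1035)), (0.63, [312.2, 334.2], np.int64(583))]
(326.2358703613281, 218.4718475341797) 34.8349494934082 35.96514892578125 [453.18562028 132.45433173]
16 [313.25  212.375] [441.98812116 121.2184995 ]
15 [339.6 225.6] [465.73596081 143.81487772]
[438.07008717 128.24313531 274.53405878] [ 3.14143461e+00 -3.30769329e-04  2.80625051e+00] [ 1.39732991e-01  1.82705327e-01  1.86609725e+00  3.28635487e-04
  1.09301195e+00 -1.09587231e+00]
```

View pics/w2.png

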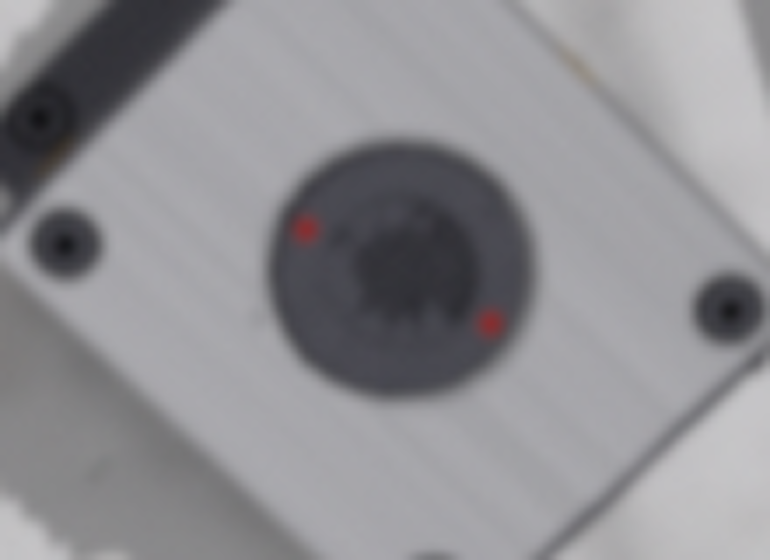

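The die dots are at crop px (305,230) and (490,325), giving a centre of about (454,132.5) and an axis of 0.761 rad. Now to the stand.

```bash
python3 -m inch '[[[-0.41,-0.81,0],0,-1],[[-0.41,-0.81,0],0,-1],[[-0.41,-0.81,0],0,-1],[[-0.41,-0.81,0],0,-1],[[-0.41,-0.81,0],0,-1],[[-0.41,-0.81,0],0,-1],[[-0.41,-0.81,0],0,-1],[[-0.41,-0.81,0],0,-1],[[-0.41,-0.81,0],0,-1],[[-0.41,-0.81,0],0,-1]]' 
cat > look.py <<'E'
from h import *
import sys
for i in range(4): p=eyes.read_camera("wrist")
np.savez(sys.argv[1]+".npz",px=p["pixels"],**{k:p[k] for k in("fx","fy","cx","cy","extrinsics")})
save(p,sys.argv[1]+".png")
for k,z in {"puller":28,"die_stand":0,"stand_pocket":7}.items():
    print(k,[(np.round(d["score"],2),np.round(d["centre"]),onz(p,d["centre"],z).round(1)) for d in eyes.spot_point(k,p)])
im=p["pixels"].astype(int);r=(im[...,0]-np.maximum(im[...,1],im[...,2]))>25
n,l,st,ce=cv2.connectedComponentsWithStats(r.astype(np.uint8))
for i in range(1,n):
    if 4<st[i,4]<400: print(st[i],ce[i].round(1),onz(p,ce[i][::-1],33).round(1),onz(p,ce[i][::-1],108).round(1))
s=env.state();print(s["eef_pos"],s["tcp_rot"],s["joints"])
E
python3 look.py w3
```

```text
t: 3.5
eef_pos: [511.8, -412.4, 274.4]
tcp_rot: [3.141, -0.0, 2.808]
ft_force: [0.3, -0.3, -0.4]
opening: 1.004
grip_force: 0.0
puller [(np.float64(0.88), array([214., 316.]), array([ 520.5, -417.3]))]
die_stand [(np.float64(0.73), array([196., 349.]), array([ 517.7, -374.4])), (np.float64(0.59), array([196., 185.]), array([ 452.3, -562.1]))]
stand_pocket [(np.float64(0.84), array([197., 186.]), array([ 454.2, -559.2])), (np.float64(0.6), array([197., 346.]), array([ 516.8, -377.6]))]
[319  73   3   4   8] [320.2  74.6] [ 382.8 -364.5] [ 393.7 -368.8]
[281  80   9   7  53] [284.8  83. ] [ 378.3 -401.9] [ 390.  -399.4]
[380 170   3   3   9] [381. 171.] [ 497.7 -333.4] [ 487.6 -343.4]
[203 175  12  13 118] [208.2 181. ] [ 444.9 -517.8] [ 444.4 -494.1]
[217 190   3   4   8] [218.  191.5] [ 459.3 -512.2] [ 456.1 -489.5]
[400 192   3   3   7] [401.  193.3] [ 528.7 -319.3] [ 512.9 -331.9]
[319 206   3   3   7] [320.3 207. ] [ 513.6 -409.8] [ 500.6 -405.9]
[312 224  10  18  65] [316.6 232.4] [ 540.3 -423.6] [ 522.4 -417.1]
[ 95 323  13  54 285] [ 99.3 350.3] [ 594.8 -733.7] [ 566.9 -670.6]
[537 353   4  10  26] [538.8 357.2] [ 787.7 -211.1] [ 724.6 -243.4]
[342 368   3   3   5] [343. 369.] [ 722.1 -451.3] [ 671.  -439.8]
[ 511.17377352 -410.5298807   274.84259485] [ 3.14135445e+00 -5.38427542e-05  2.80773306e+00] [-7.77401837e-01  4.87645195e-01  1.39836129e+00  2.01987914e-04
  1.25573703e+00 -2.01440117e+00]
```

View pics/w3.png

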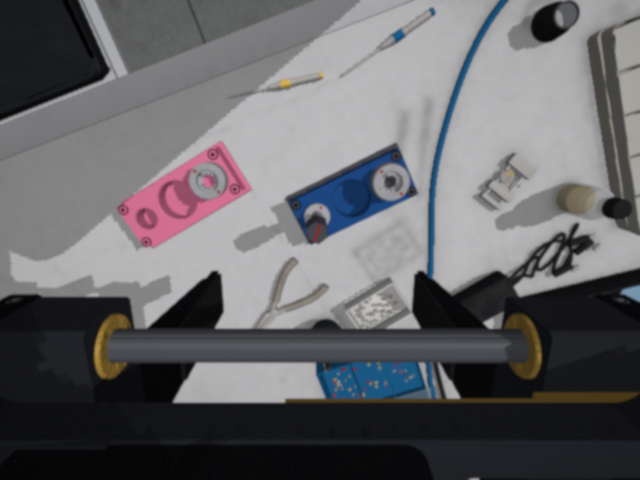

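The puller stands in the blue stand with its handle top at px (316,232), its shoulder at (317,212), the pocket at (352,197) and the spare die at (390,181). Refine.

```bash
python3 - <<'E'
from h import *
f=np.load("w3.npz");p={k:f[k] for k in f}
im=f["px"].astype(int);r=(im[...,0]-np.maximum(im[...,1],im[...,2]))>25;m=np.zeros_like(r);m[215:250,305:330]=r[215:250,305:330]
P=np.array([onz(p,rc,108) for rc in np.argwhere(m)])
v,u=np.linalg.eigh(np.cov(P.T));a=u[:,1];print("line",P.mean(0),np.arctan2(a[1],a[0]),2*np.sqrt(3*v))
hs=cv2.cvtColor(f["px"],cv2.COLOR_RGB2HSV);b=cv2.inRange(hs,(105,120,30),(130,255,255));b[:135]=0;b[250:]=0;b[:,:270]=0;b[:,425:]=0
c=max(cv2.findContours(b,0,2)[0],key=cv2.contourArea);c=cv2.convexHull(c).reshape(-1,2)
print(cv2.minAreaRect(np.float32([onz(p,x[::-1],0) for x in c])),cv2.minAreaRect(np.float32([onz(p,x[::-1],28) for x in c])))
print("spare",onz(p,(181,390.5),43),"pocketmouth",onz(p,(197,352),28))
save(p,"w3c.png",(140,250,280,425),5)
E
```

```text
line [ 522.37502021 -417.11768353] 2.4275511490613533 [ 3.29473857 18.03419698]
((520.3006591796875, -371.262939453125), (60.581050872802734, 143.91604614257812), 6.854511260986328) ((515.3660888671875, -372.3299560546875), (56.75714111328125, 134.83201599121094), 6.854551315307617)
spare [ 510.0137779  -328.10795424] pocketmouth [ 515.50775217 -372.26971213]Traceback (most recent call last):
  File "<stdin>", line 10, in <module>
  File "h.py", line 11, in save
    im=p["pixels"][:,:,::-1]
       ~^^^^^^^^^^
KeyError: 'pixels'
```

```bash
python3 -m inch '[[[0,0,0.2],1,-1],[[0,0,0.2],1,-1],[[0,0,0.2],1,-1],[[0,0,0.2],1,-1],[[0,0,0.2],1,-1],[[0,0,0.2],1,-1],[[0,0,0.2],1,-1],[[0,0,0.2],1,-1],[[0,0,0.2],1,-1],[[0,0,0.2],1,-1]]' 
python3 - <<'E'
from h import *
for i in range(4): p=eyes.read_camera("wrist")
s=env.state();print(s["eef_pos"],s["tcp_rot"],s["joints"])
c=proj(p,[522,-417,108]);print(c)
save(p,"w4.png")
im=p["pixels"].astype(int);r=(im[...,0]-np.maximum(im[...,1],im[...,2]))>25
r0,c0=map(int,c);m=np.zeros_like(r);sl=np.s_[r0-25:r0+26,c0-25:c0+26];m[sl]=r[sl]
n,l,st,ce=cv2.connectedComponentsWithStats(m.astype(np.uint8));i=1+np.argmax(st[1:,4])
P=np.array([onz(p,rc,108) for rc in np.argwhere(l==i)])
v,u=np.linalg.eigh(np.cov(P.T));a=u[:,1];print("line",P.mean(0),np.arctan2(a[1],a[0]),2*np.sqrt(3*v),st[i])
E
```

```text
t: 5.1
eef_pos: [511.1, -410.9, 154.9]
tcp_rot: [3.141, 0.0, 1.932]
ft_force: [0.0, -0.0, -0.2]
opening: 1.002
grip_force: 0.0
[ 511.0642684  -411.47305877  155.22135003] [3.14133452e+00 3.02086333e-04 1.93627609e+00] [-7.78515015e-01  5.93713545e-01  1.54064944e+00  1.30070918e-04
  1.00684783e+00 -1.14406432e+00]
[np.float64(275.60758035862193), np.float64(329.097485023941)]
line [ 522.37796601 -417.65517753] 2.4355474849963406 [ 2.99198767 17.34364591] [322 265  16  24 124]
```

View pics/w4.png

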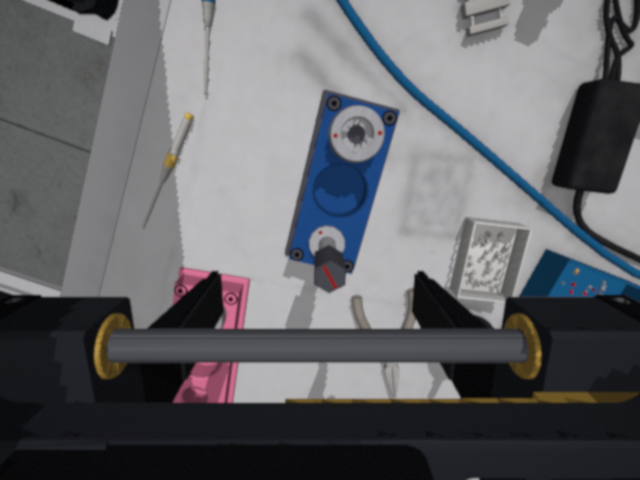

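The handle's red line is at px (330,276), giving a puller position of (522.4,-417.7). Descend and grip.

```bash
python3 -m inch '[[[-0.084,0.07,0],0.25,-1],[[-0.084,0.07,0.08],0,-1],[[0,0,0.3],0,-1],[[0,0,0.4],0,-1],[[0,0,0.4],0,-1],[[0,0,0.2],0,-1],[[0,0,0],0,-1],[[0,0,0],0,0.4],[[0,0,0],0,1],[[0,0,0],0,1]]' 
python3 -m inch '[[[0,0,0],0,1],[[0,0,0],0,1],[[0,0,0],0,1],[[0,0,0],0,1],[[0,0,0],0,1],[[0,0,0],0,1],[[0,0,0],0,1],[[0,0,0],0,1],[[0,0,0],0,1],[[0,0,0],0,1]]' 
```

```text
t: 6.55
eef_pos: [522.2, -419.0, 72.4]
tcp_rot: [3.141, 0.001, 1.911]
ft_force: [0.2, -0.4, -0.1]
opening: 0.739
grip_force: 0.0
t: 7.8
eef_pos: [522.0, -418.8, 71.8]
tcp_rot: [-3.142, -0.0, 1.911]
ft_force: [-0.2, -0.1, 0.2]
opening: 0.207
grip_force: 30.0
```

```bash
python3 -m inch '[[[0,0,-0.05],0,1],[[0,0,-0.1],0,1],[[0,0,-0.25],0,1],[[0,0,-0.4],0,1],[[0,0,-0.4],-1,1],[[0,0,-0.4],-1,1],[[0,0,-0.4],-1,1],[[0,0,0],-1,1],[[0,0,0],-1,1],[[0,0,0],-1,1]]' 
python3 -m inch '[[[0,0,0],-1,1],[[0,0,0],-1,1],[[0,0,0],-1,1],[[0,0,0],-1,1],[[0,0,0],-1,1],[[0,0,0],-1,1],[[0,0,0],-1,1],[[0,0,0],-1,1],[[0,0,0],-1,1],[[0,0,0],-1,1]]' 
python3 -m inch '[[[0,0,0],-0.8,1],[[-0.1,0.6,0],0,1],[[-0.12,1,0],0,1],[[-0.12,1,0],0,1],[[-0.12,1,0],0,1],[[-0.12,1,0],0,1],[[-0.12,1,0],0,1],[[-0.12,1,0],0,1],[[-0.12,1,0],0,1],[[-0.12,1,0],0,1]]' 
python3 -m inch '[[[0,0.4,0],0,1],[[0,0.19,0],0,1],[[0,0,0],0,1],[[0,0,0],0,1],[[0,0,0],0,1],[[0,0,0],0,1],[[0,0,0],0,1],[[0,0,0],0,1],[[0,0,0],0,1],[[0,0,0],0,1]]' 
python3 - <<'E'
from h import *
p=eyes.read_camera("wrist");s=env.state();print(s["eef_pos"],s["tcp_rot"],s["joints"],s["ft_force"],s["moment"])
R=np.array(s["eef_pos"])
print("origin expect",proj(p,R+[0,0,-43.8]),"die",proj(p,[454,132.5,48]))
print(eyes.spot_point("puller",p))
save(p,"w5.png")
E
```

```text
t: 9.05
eef_pos: [522.0, -418.8, 193.0]
tcp_rot: [3.142, 0.001, 2.438]
ft_force: [0.4, -0.2, -2.9]
opening: 0.209
grip_force: 30.0
t: 10.3
eef_pos: [522.0, -418.8, 193.0]
tcp_rot: [-3.141, 0.001, -2.973]
ft_force: [-0.3, -0.7, -2.5]
opening: 0.21
grip_force: 30.0
t: 11.55
eef_pos: [463.0, 99.6, 193.1]
tcp_rot: [-3.141, 0.002, -2.906]
ft_force: [1.0, 0.5, -2.4]
opening: 0.21
grip_force: 30.0
t: 12.8
eef_pos: [455.0, 132.2, 191.8]
tcp_rot: [3.142, 0.0, -2.906]
ft_force: [0.1, -0.2, -1.7]
opening: 0.21
grip_force: 30.0
[455.01323874 132.18721823 191.83804374] [ 3.14151652e+00  7.47126671e-05 -2.90573965e+00] [ 1.43149444e-01  3.06726719e-01  1.94564678e+00  1.06529022e-04
  8.89151816e-01 -1.66356701e+00] [-0.79172264  0.38838045 -2.50068383] [0.07604442 0.02107697 0.03408907]
origin expect [np.float64(262.1904352134122), np.float64(317.7326542571438)] die [np.float64(224.1366149703499), np.float64(318.434174936699)]
[{'centre': [260.6, 316.9], 'score': 0.71}]
```

View pics/w5.png

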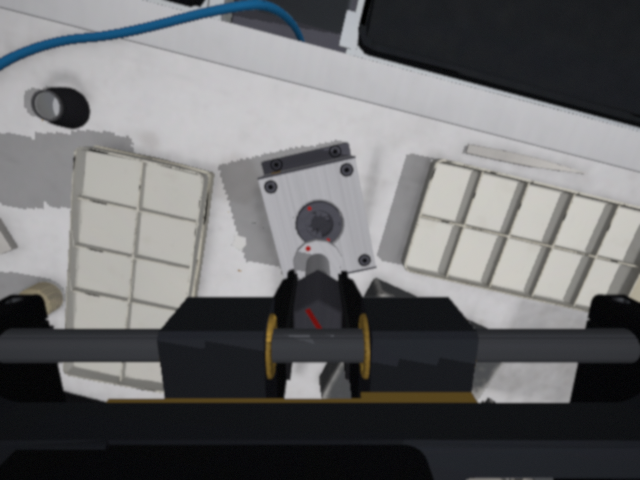

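The puller hangs over the bolster with its shoulder at about px (316,255) and one red dot at (308,248). The die face is at (319,222) with a dot at (308,208). I compute the relative offset.

```bash
python3 - <<'E'
from h import *
p=eyes.read_camera("wrist");s=env.state();T=np.array(s["eef_pos"]);print(T)
im=p["pixels"].astype(int);r=(im[...,0]-np.maximum(im[...,1],im[...,2]))>20;r[:195]=0;r[335:]=0;r[:,:290]=0;r[:,350:]=0
n,l,st,ce=cv2.connectedComponentsWithStats(r.astype(np.uint8))
for i in range(1,n):
    if st[i,4]>3: 
        print(st[i],ce[i].round(1),[onz(p,ce[i][::-1],z).round(1) for z in (48,T[2]-38.8,T[2]+36.2)])
        if st[i,4]>40:
            P=np.array([onz(p,rc,T[2]+36.2) for rc in np.argwhere(l==i)]);v,u=np.linalg.eigh(np.cov(P.T));print("line",P.mean(0),np.arctan2(u[1,1],u[0,1]))
for k in("die","puller"):
  for d in eyes.cut_out(k,p)[:1]:
    c=max(cv2.findContours(d["mask"].astype(np.uint8),0,1)[0],key=len);print(k,d["score"],cv2.boundingRect(c))
save(p,"w6.png",(190,350,260,380),5)
E
```

```text
[455.03882242 132.18008741 191.83406436]
[307 206   5   5  21] [309. 208.] [array([442. , 121.2]), array([422.5, 119.2]), array([408.5, 117.7])]
[326 238   5   4  16] [327.9 239.3] [array([465.4, 143.9]), array([438.1, 134.3]), array([418.6, 127.4])]
[305 246   6   6  29] [307.6 248.3] [array([477.8, 128.3]), array([446.3, 123.9]), array([423.8, 120.8])]
[305 308  17  21 150] [312.9 318.4] [array([543.8, 148.8]), array([490.2, 137.5]), array([452. , 129.5])]
line [451.98099816 129.50856425] -2.3705601124895574
die 0.93 (296, 201, 46, 42)
puller 0.82 (293, 239, 50, 90)
```

View pics/w6.png

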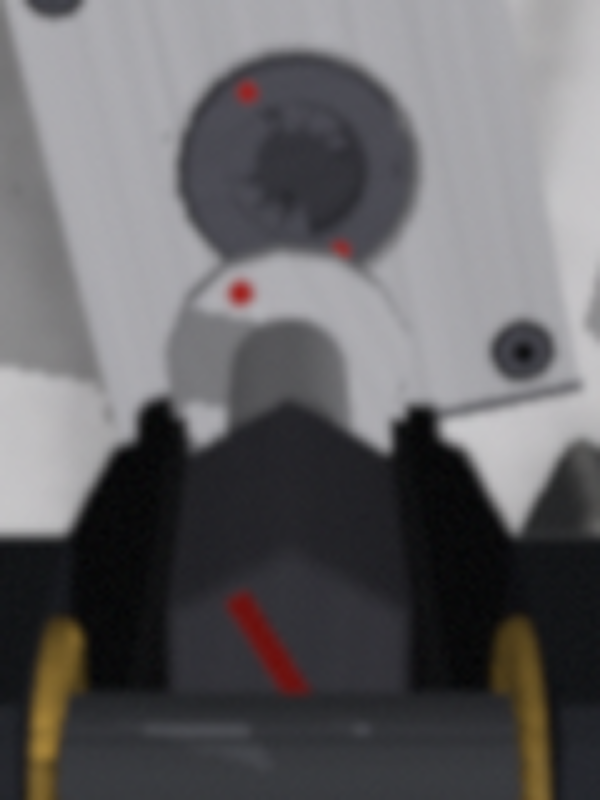

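```bash
python3 -m inch '[[[0.018,0.01,0],0,1],[[0,0,0.2],0,1],[[0,0,0.3],0,1],[[0,0,0.3],0,1],[[0,0,0.3],0,1],[[0,0,0.2],0,1],[[0,0,0.1],0,1],[[0,0,0.1],0,1],[[0,0,0],0,1],[[0,0,0],0,1]]' 
python3 -m inch '[[[0,0,0.01],0,1],[[0,0,0.01],0,1],[[0,0,0.01],0,1],[[0,0,0.01],0,1],[[0,0,0.01],0,1],[[0,0,0],0,1],[[0,0,0],0,1],[[0,0,0],0,1],[[0,0,0],0,1],[[0,0,0],0,1]]'
python3 -c "
from cell import env;s=env.state();print(s['eef_pos'],s['ft_force'],s['moment'])"
```

```text
t: 14.3
eef_pos: [454.0, 132.5, 102.1]
tcp_rot: [3.142, 0.001, -2.906]
ft_force: [-0.2, 0.1, -3.1]
opening: 0.21
grip_force: 30.0
t: 15.55
eef_pos: [453.9, 132.5, 98.8]
tcp_rot: [3.142, 0.0, -2.906]
ft_force: [1.0, 0.8, -2.2]
opening: 0.21
grip_force: 30.0
[453.85430802 132.51400356  98.83408461] [ 0.95673806  0.81296082 -2.20305179] [ 0.32636796 -0.17325569  0.00450863]
```

```bash
python3 -m inch '[[[0,0,0.01],0,1],[[0,0,0.01],0,1],[[0,0,0.01],0,1],[[0,0,0],0,1],[[0,0,0],0,1],[[0,0,0],0,1],[[0,0,0],0,1],[[0,0,0],0,1],[[0,0,0],0,1],[[0,0,0],0,1]]'
python3 -c "
from cell import env;s=env.state();print(s['eef_pos'],s['ft_force'],s['moment'])"
```

```text
t: 16.8
eef_pos: [453.9, 132.5, 97.0]
tcp_rot: [3.142, 0.0, -2.906]
ft_force: [0.5, 1.4, -2.5]
opening: 0.21
grip_force: 30.0
[453.86262882 132.49255181  97.03856042] [ 0.5392261   1.4002966  -2.47300816] [ 0.35196786 -0.21398361  0.06931005]
```

```bash
python3 -m inch '[[[0,0,0.01],0,1],[[0,0,0.01],0,1],[[0,0,0],0,1],[[0,0,0],0,1],[[0,0,0],0,1],[[0,0,0],0,1],[[0,0,0],0,1],[[0,0,0],0,1],[[0,0,0],0,1],[[0,0,0],0,1]]'
python3 -c "
from cell import env;s=env.state();print(s['eef_pos'],s['ft_force'],s['moment'])"
```

```text
t: 18.05
eef_pos: [453.8, 132.5, 95.8]
tcp_rot: [3.142, 0.0, -2.906]
ft_force: [2.0, 0.9, -2.5]
opening: 0.207
grip_force: 30.0
[453.82211131 132.4807962   95.8342117 ] [ 1.99707045  0.94731902 -2.47169305] [ 0.3314148  -0.27145806 -0.0022037 ]
```

```bash
python3 -m inch '[[[0,0,0.008],0,1],[[0,0,0.008],0,1],[[0,0,0],0,1],[[0,0,0],0,1],[[0,0,0],0,1],[[0,0,0],0,1],[[0,0,0],0,1],[[0,0,0],0,1],[[0,0,0],0,1],[[0,0,0],0,1]]'
python3 -c "
from cell import env;s=env.state();print(s['eef_pos'],s['ft_force'],s['moment'])"
```

```text
t: 19.3
eef_pos: [454.0, 132.5, 95.2]
tcp_rot: [-3.142, 0.001, -2.906]
ft_force: [-0.5, 1.7, 6.5]
opening: 0.209
grip_force: 30.0
[454.03030462 132.49979688  95.20626683] [-0.51538054  1.66873824  6.46062652] [ 0.26847314 -0.0280356   0.02027775]
```

```bash
python3 -m inch '[[[0,0,0],1,1],[[0,0,0],1,1],[[0,0,0.002],1,1],[[0,0,0.003],1,1],[[0,0,0.004],1,1],[[0,0,0.004],1,1],[[0,0,0.004],1,1],[[0,0,0.004],0,1],[[0,0,0],0,1],[[0,0,0],0,1]]'
python3 -c "
from cell import env;s=env.state();print(s['eef_pos'],s['ft_force'],s['moment'])"
```

```text
t: 20.55
eef_pos: [453.8, 132.4, 93.6]
tcp_rot: [-3.142, 0.0, 2.768]
ft_force: [0.5, -1.6, 1.4]
opening: 0.203
grip_force: 30.0
[453.82739046 132.40052471  93.63198071] [ 0.45660731 -1.6460617   1.37929667] [-0.34939573 -0.15997177  0.0603491 ]
```

```bash
python3 -m inch '[[[0,0,0.003],1,1],[[0,0,0.003],1,1],[[0,0,0.003],1,1],[[0,0,0.003],1,1],[[0,0,0.003],1,1],[[0,0,0.003],1,1],[[0,0,0.003],1,1],[[0,0,0],0,1],[[0,0,0],0,1],[[0,0,0],0,1]]'
python3 -c "
from cell import env;s=env.state();print(s['eef_pos'],s['ft_force'],s['moment'])"
```

```text
t: 21.8
eef_pos: [453.6, 132.4, 92.2]
tcp_rot: [-3.141, -0.0, 2.157]
ft_force: [0.2, -3.0, -2.5]
opening: 0.206
grip_force: 30.0
[453.60535575 132.43100806  92.22518903] [ 0.20245391 -2.95123992 -2.48528146] [-0.71474642  0.09318108  0.01286958]
```

```bash
python3 -m inch '[[[0,0,0.003],1,1],[[0,0,0.003],1,1],[[0,0,0.003],1,1],[[0,0,0.003],1,1],[[0,0,0.002],1,1],[[0,0,0.002],0.5,1],[[0,0,0],0,1],[[0,0,0],0,1],[[0,0,0],0,1],[[0,0,0],0,1]]'
python3 -c "
from cell import env;s=env.state();print(s['eef_pos'],s['ft_force'],s['moment'],s['joints'][5])"
```

```text
t: 23.05
eef_pos: [453.4, 132.4, 91.7]
tcp_rot: [-3.141, -0.0, 1.677]
ft_force: [-3.1, -2.8, 6.1]
opening: 0.206
grip_force: 30.0
[453.37593781 132.43939986  91.7015814 ] [-3.12235467 -2.77167762  6.0920357 ] [-0.77616579  0.77565316  0.03843199] 0.03821688885474947
```

```bash
python3 -m inch '[[[0,0,0],0.5,1],[[0,0,0],0.5,1],[[0,0,0],0.5,1],[[0,0,0],0.5,1],[[0,0,0],0,1],[[0,0,0],0,1],[[0,0,0],0,1],[[0,0,0],0,1],[[0,0,0],0,1],[[0,0,0],0,1]]'
python3 -c "
from cell import env;s=env.state();print(s['eef_pos'],s['tcp_rot'],s['ft_force'],s['moment'],s['joints'][5])"
```

```text
t: 24.3
eef_pos: [453.3, 132.4, 91.7]
tcp_rot: [-3.141, 0.0, 1.502]
ft_force: [-2.7, -4.6, 6.2]
opening: 0.207
grip_force: 30.0
[453.32036542 132.36775338  91.6628176 ] [-3.14069121e+00  3.05105082e-04  1.50248649e+00] [-2.70416104 -4.64253211  6.24837046] [-1.07609675  0.7095555   0.12794016] 0.2126182852157272
```

```bash
python3 -m inch '[[[0,0,0],0.4,1],[[0,0,0],0.3,1],[[0,0,0],0,1],[[0,0,0],0,1],[[0,0,0],0,1],[[0,0,0],0,1],[[0,0,0],0,1],[[0,0,0],0,1],[[0,0,0],0,1],[[0,0,0],0,1]]'
python3 -c "
from cell import env
for i in range(3):
  s=env.state();print(s['eef_pos'],s['tcp_rot'],s['ft_force'],s['moment'],s['joints'][5])"
```

```text
t: 25.55
eef_pos: [453.4, 132.3, 91.7]
tcp_rot: [-3.141, 0.001, 1.442]
ft_force: [-2.7, -4.4, 5.7]
opening: 0.207
grip_force: 30.0
[453.39723217 132.26645061  91.67925596] [-3.14088947e+00  5.41285499e-04  1.44172835e+00] [-2.71153862 -4.44691658  5.74205695] [-1.26495673  0.68457488  0.21286352] 0.2735767267909415
[453.39723217 132.26645061  91.67925596] [-3.14088947e+00  5.41285499e-04  1.44172835e+00] [-2.71153862 -4.44691658  5.74205695] [-1.26495673  0.68457488  0.21286352] 0.2735767267909415
[453.39723217 132.26645061  91.67925596] [-3.14088947e+00  5.41285499e-04  1.44172835e+00] [-2.71153862 -4.44691658  5.74205695] [-1.26495673  0.68457488  0.21286352] 0.2735767267909415
```

```bash
python3 -m inch '[[[-0.006,-0.003,0],0,1],[[-0.006,-0.002,0],0,1],[[0,0,0],0,1],[[0,0,-0.005],0,1],[[0,0,-0.005],0,1],[[0,0,-0.01],0,1],[[0,0,-0.01],0,1],[[0,0,-0.01],0,1],[[0,0,-0.01],0,1],[[0,0,-0.01],0,1]]'
python3 -c "
from cell import env
s=env.state();print(s['eef_pos'],s['tcp_rot'],s['ft_force'],s['moment'],s['joints'][5])"
```

```text
t: 26.8
eef_pos: [453.0, 131.8, 94.6]
tcp_rot: [-3.14, 0.0, 1.44]
ft_force: [-0.3, -0.6, -19.2]
opening: 0.208
grip_force: 30.0
[453.01783451 131.75759337  94.58584905] [-3.14042016e+00  2.26770184e-04  1.44000296e+00] [ -0.25957613  -0.55674592 -19.16406094] [-0.54042616  0.02932292  0.04643213] 0.2734989747484237
```

```bash
python3 -m inch '[[[0,0,-0.01],0,1],[[0,0,-0.01],0,1],[[0,0,-0.01],0,1],[[0,0,-0.01],0,1],[[0,0,-0.01],0,1],[[0,0,-0.01],0,1],[[0,0,-0.01],0,1],[[0,0,-0.01],0,1],[[0,0,-0.01],0,1],[[0,0,-0.01],0,1]]'
python3 -c "
from cell import env
s=env.state();print(s['eef_pos'],s['tcp_rot'],s['ft_force'],s['moment'],s['joints'][5])"
```

```text
t: 28.05
eef_pos: [453.5, 131.8, 101.1]
tcp_rot: [3.141, -0.0, 1.44]
ft_force: [-0.5, -1.5, -8.2]
opening: 0.208
grip_force: 30.0
[453.54302734 131.81853925 101.10610424] [ 3.14133163e+00 -1.64397906e-04  1.44004556e+00] [-0.54660779 -1.45279926 -8.19483442] [-0.20368706  0.35814059  0.02712837] 0.2734501372606913
```

```bash
python3 -m inch '[[[0,0,-0.03],0,1],[[0,0,-0.06],0,1],[[0,0,-0.08],0,1],[[0,0,-0.1],0,1],[[0,0,-0.12],0,1],[[0,0,-0.15],0,1],[[0,0,-0.2],0,1],[[0,0,-0.3],0,1],[[0,0,-0.3],0,1],[[0,0,-0.16],0,1]]'
python3 - <<'E'
from h import *
p=eyes.read_camera("wrist");s=env.state();print(s['eef_pos'],s['tcp_rot'],s['ft_force'],s['moment'],s['joints'])
for k in("die","puller"):print(k,eyes.spot_point(k,p))
T=s['eef_pos'];print(proj(p,T-[0,0,43.8]),proj(p,T-[0,0,79.8]))
save(p,"w7.png")
E
```

```text
t: 29.3
eef_pos: [453.6, 131.8, 192.3]
tcp_rot: [3.14, -0.001, 1.44]
ft_force: [-0.0, 0.2, -5.9]
opening: 0.206
grip_force: 30.0
[453.9004679  131.90337329 192.90144524] [ 3.13930669e+00 -7.44167702e-04  1.44010622e+00] [ 1.09774329 -0.31302083 -3.4597211 ] [-0.12831819 -0.04906821  0.06399413] [1.42878992e-01 3.02844065e-01 1.94823271e+00 1.27462244e-04
 8.88113875e-01 2.73489651e-01]
die [{'centre': [244.2, 318.9], 'score': 0.81}]
puller [{'centre': [262.2, 314.9], 'score': 0.75}, {'centre': [232.6, 435.8], 'score': 0.61}, {'centre': [225.2, 313.2], 'score': 0.43}]
[np.float64(263.8154146306105), np.float64(316.12959129865993)] [np.float64(247.06054088603926), np.float64(316.16102434014107)]
```

View pics/w7.png

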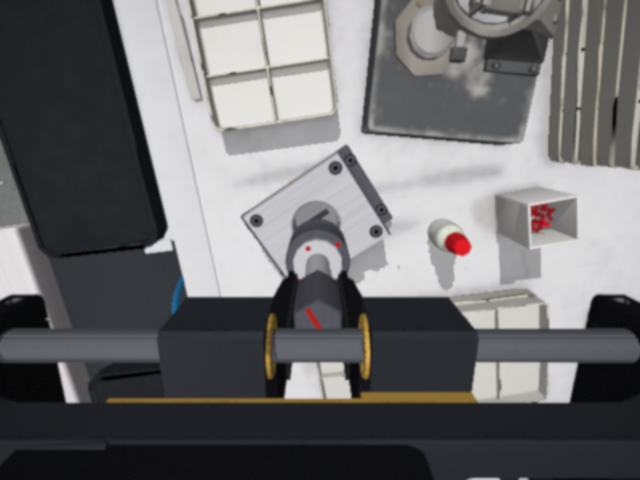

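The die came out on the puller, with shoulder and face in contact at px (318,250). Next I move over the stand, overshooting 40 mm so the pocket is in view.

```bash
python3 -m inch '[[[-0.3,0.07,0],0,1],[[-0.6,0.14,0],0,1],[[-0.9,0.22,0],0,1],[[-0.9,0.22,0],0,1],[[-0.9,0.22,0],0,1],[[-0.9,0.22,0],0,1],[[-0.9,0.22,0],0,1],[[-0.9,0.22,0],0,1],[[-0.9,0.22,0],0,1],[[-0.9,0.22,0],0,1]]'
python3 -m inch '[[[-0.5,0.13,0],0,1],[[-0.28,0.05,0],0,1],[[0,0,0],0,1],[[0,0,0],0,1],[[0,0,0],0,1],[[0,0,0],0,1],[[0,0,0],0,1],[[0,0,0],0,1],[[0,0,0],0,1],[[0,0,0],0,1]]'
python3 - <<'E'
from h import *
p=eyes.read_camera("wrist");s=env.state();print(s['eef_pos'],s['tcp_rot'],s['ft_force'])
np.savez("w8.npz",**{k:p[k] for k in("pixels","fx","fy","cx","cy","extrinsics")})
save(p,"w8.png",(120,320,220,420),4)
for k,z in (("stand_pocket",7),("die_stand",0),("die",s['eef_pos'][2]-79.8)):print(k,[(d["score"],d["centre"],onz(p,d["centre"],z)) for d in eyes.spot_point(k,p)])
print(proj(p,[516,-373,28]),proj(p,[510.5,-328,43]))
E
```

```text
t: 30.7
eef_pos: [507.0, -367.1, 189.8]
tcp_rot: [-3.14, -0.001, 1.44]
ft_force: [0.7, 0.5, -4.9]
opening: 0.213
grip_force: 30.0
t: 31.95
eef_pos: [511.9, -413.3, 190.9]
tcp_rot: [3.142, -0.0, 1.44]
ft_force: [-0.5, -0.5, -5.8]
opening: 0.207
grip_force: 30.0
[ 511.8669957  -413.29041781  190.93245986] [-3.14159058e+00 -7.63930183e-05  1.44000928e+00] [ 0.27393629 -0.65714746 -5.72713525]
stand_pocket [(0.75, [177.9, 314.6], array([ 515.25608834, -375.61106231])), (0.69, [355.9, 281.8], array([ 454.03629797, -562.69053911]))]
die_stand [(0.74, [171.1, 313.7], array([ 515.11701386, -369.72350273]))]
die [(0.68, [244.4, 316.7], array([ 512.60967883, -411.52482142]))]
[np.float64(177.3312245476888), np.float64(314.8933022929274)] [np.float64(125.73100576783625), np.float64(301.041299976923)]
```

View pics/w8.png

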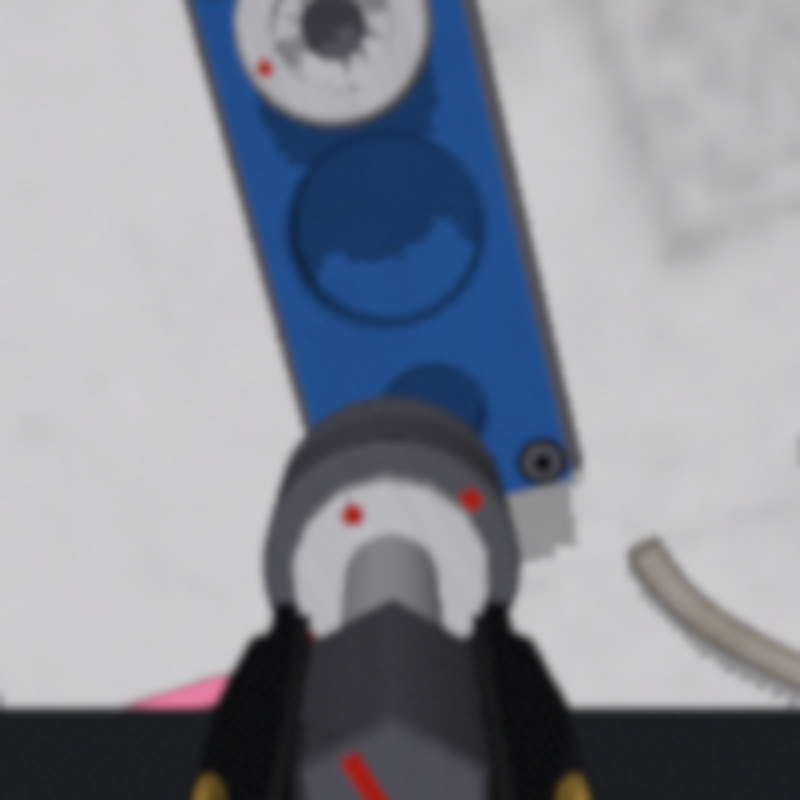

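The pocket mouth circle is at crop px (386,229), and the die, held upright, is centred on column 391. Compute both in world coordinates.

```bash
python3 - <<'E'
from h import *
f=np.load("w8.npz");p={k:f[k] for k in f}
u=lambda x,y:(120+(y+.5)/4-.5,220+(x+.5)/4-.5)
t=np.linspace(0,6.28,40,endpoint=False);T=np.array([511.87,-413.29,190.93])
# fit mouth centre using extreme columns/rows of projected circle
from scipy.optimize import least_squares
def ext(c,z,r):
    P=np.array([proj(p,[c[0]+r*np.cos(a),c[1]+r*np.sin(a),z]) for a in t]);return np.array([P[:,0].min(),P[:,0].max(),P[:,1].min(),P[:,1].max()])
m=np.array([u(0,131)[0],u(0,327)[0],u(288,0)[1],u(485,0)[1]])
s=least_squares(lambda c:ext(c,28,21.75)-m,[516,-373]);print("pocket",s.x,s.fun)
# held die: shoulder top z=T-38.8 r15 left/right/top ; die top face r20 left/right/top edge
zt=T[2]-43.8
for n,z,r,l,rr,tp in(("shoulder",zt+5,15,293,490,477),("dieface",zt,20,264,519,440),("diebottom",zt-36,20,None,None,397)):
    e=ext(T[:2],z,r);print(n,"expected top,left,right",e[[0,2,3]].round(1),"seen",np.round(u(0,tp)[0],1), None if l is None else (np.round(u(l,0)[1],1),np.round(u(rr,0)[1],1)))
P=np.array(proj(p,[*T[:2],zt]));
for d in([1,0],[0,1]):print(np.array(proj(p,[T[0]+d[0],T[1]+d[1],zt]))-P)
E
```

```text
pocket [ 517.22700537 -373.12411176] [ 0.09280717 -0.1156104   0.44906339 -0.44964999]
shoulder expected top,left,right [242.4 290.9 340.7] seen 238.9 (np.float64(292.9), np.float64(342.1))
dieface expected top,left,right [232.1 283.4 348.3] seen 229.6 (np.float64(285.6), np.float64(349.4))
diebottom expected top,left,right [219.4 287.8 344.1] seen 218.9 None
[-0.20082141  1.61019622]
[-1.52570408 -0.2135252 ]
```

```bash
python3 -m inch '[[[0.153,-0.01,0],0,1],[[0.3,0,0],0,1],[[0.2,0,0.1],0,1],[[0,0,0.3],0,1],[[0,0,0.3],0,1],[[0,0,0.3],0,1],[[0,0,0.2],0,1],[[0,0,0.1],0,1],[[0,0,0],0,1],[[0,0,0],0,1]]'
python3 - <<'E'
from h import *
for i in range(3): p=eyes.read_camera("wrist")
s=env.state();print(s['eef_pos'],s['tcp_rot'],s['ft_force'],s['moment'])
save(p,"w9.png",(160,310,225,415),4)
E
```

```text
t: 33.4
eef_pos: [516.6, -374.6, 113.5]
tcp_rot: [3.141, 0.0, 1.44]
ft_force: [-0.3, 0.2, -4.2]
opening: 0.21
grip_force: 30.0
[ 516.58733588 -374.46720306  113.48585309] [3.14078385e+00 4.33363996e-04 1.44005087e+00] [ 0.21635106  0.75897595 -5.27398897] [-0.11328841  0.09739126 -0.00287635]
```

View pics/w9.png

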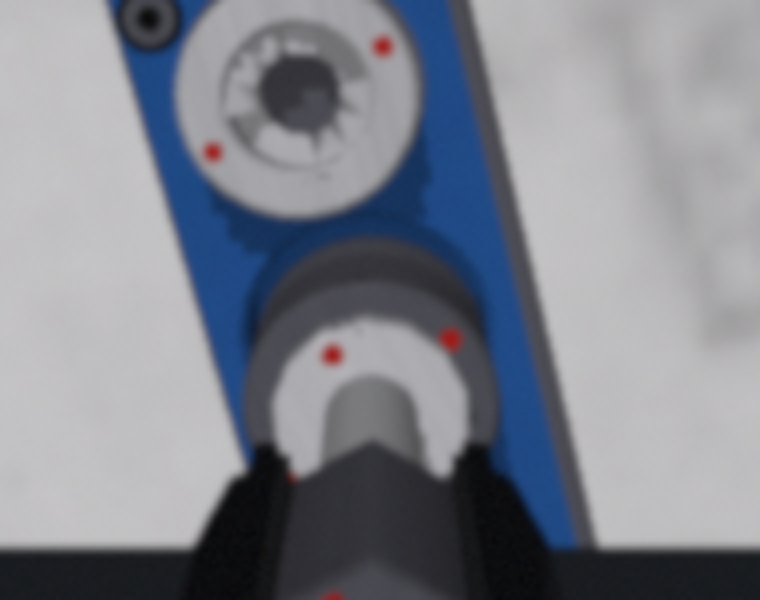

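The die is laterally centred over the pocket rim (crop cols 245–488, die about 368). Lower it gently.

```bash
python3 -m inch '[[[0,0,0.02],0,1],[[0,0,0.02],0,1],[[0,0,0.02],0,1],[[0,0,0.01],0,1],[[0,0,0.01],0,1],[[0,0,0.01],0,1],[[0,0,0.01],0,1],[[0,0,0.01],0,1],[[0,0,0],0,1],[[0,0,0],0,1]]'
python3 -c "
from cell import env
s=env.state();print(s['eef_pos'],s['tcp_rot'],s['ft_force'],s['moment'])"
```

```text
t: 34.8
eef_pos: [516.4, -374.3, 106.4]
tcp_rot: [3.142, -0.0, 1.44]
ft_force: [-0.5, -0.2, -5.1]
opening: 0.208
grip_force: 30.0
[ 516.41740866 -374.33212186  106.35254452] [ 3.14156164e+00 -7.22029513e-05  1.44008947e+00] [-0.50254558 -0.15697477 -5.06154359] [-0.15038319  0.07581592 -0.03116297]
```

```bash
python3 -m inch '[[[0,0,0.01],0,1],[[0,0,0.01],0,1],[[0,0,0.01],0,1],[[0,0,0.01],0,1],[[0,0,0.01],0,1],[[0,0,0.01],0,1],[[0,0,0],0,1],[[0,0,0],0,1],[[0,0,0],0,1],[[0,0,0],0,1]]'
python3 -c "
from cell import env
s=env.state();print(s['eef_pos'],s['tcp_rot'],s['ft_force'],s['moment'])"
```

```text
t: 36.05
eef_pos: [516.4, -374.3, 102.8]
tcp_rot: [3.142, -0.0, 1.44]
ft_force: [-0.0, -0.6, -4.8]
opening: 0.206
grip_force: 30.0
[ 516.40295485 -374.34688543  102.77064476] [ 3.14154317e+00 -5.72136752e-05  1.44005794e+00] [-0.01527546 -0.5839955  -4.82007107] [-0.08027789  0.03485336  0.01443356]
```

```bash
python3 -m inch '[[[0,0,0.02],0,1],[[0,0,0.02],0,1],[[0,0,0.02],0,1],[[0,0,0.02],0,1],[[0,0,0.02],0,1],[[0,0,0.02],0,1],[[0,0,0.02],0,1],[[0,0,0.02],0,1],[[0,0,0.01],0,1],[[0,0,0],0,1]]'
python3 -m inch '[[[0,0,0.01],0,1],[[0,0,0.01],0,1],[[0,0,0.01],0,1],[[0,0,0],0,1],[[0,0,0],0,1],[[0,0,0],0,1],[[0,0,0],0,1],[[0,0,0],0,1],[[0,0,0],0,1],[[0,0,0],0,1]]'
python3 -c "
from cell import env
s=env.state();print(s['eef_pos'],s['tcp_rot'],s['ft_force'],s['moment'])"
```

```text
t: 37.3
eef_pos: [516.4, -374.3, 92.5]
tcp_rot: [-3.142, -0.0, 1.44]
ft_force: [-0.5, -0.3, -5.1]
opening: 0.209
grip_force: 30.0
t: 38.55
eef_pos: [516.4, -374.3, 90.7]
tcp_rot: [3.142, -0.0, 1.44]
ft_force: [0.5, 0.5, -5.6]
opening: 0.213
grip_force: 30.0
[ 516.41061778 -374.33349953   90.74830124] [ 3.14156648e+00 -9.25059292e-05  1.44009253e+00] [ 0.46613733  0.5005354  -5.59778886] [-0.11244931  0.05691387  0.00078906]
```

Expected seat is at a TCP height of about 87.

```bash
python3 -m inch '[[[0,0,0.01],0,1],[[0,0,0.01],0,1],[[0,0,0.01],0,1],[[0,0,0.01],0,1],[[0,0,0.01],0,1],[[0,0,0],0,1],[[0,0,0],0,1],[[0,0,0],0,1],[[0,0,0],0,1],[[0,0,0],0,1]]'
python3 -c "
from cell import env
s=env.state();print(s['eef_pos'],s['tcp_rot'],s['ft_force'],s['moment'])"
```

```text
t: 39.8
eef_pos: [516.4, -374.3, 87.8]
tcp_rot: [3.142, -0.0, 1.44]
ft_force: [0.7, -0.3, -4.9]
opening: 0.205
grip_force: 30.0
[ 516.41273455 -374.33387155   87.76985299] [ 3.14155170e+00 -7.60474677e-05  1.44010471e+00] [ 0.73749261 -0.30663964 -4.93708519] [-0.04117856  0.01549086  0.00886318]
```

```bash
python3 -m inch '[[[0,0,0.008],0,1],[[0,0,0.008],0,1],[[0,0,0.008],0,1],[[0,0,0],0,1],[[0,0,0],0,1],[[0,0,0],0,1],[[0,0,0],0,1],[[0,0,0],0,1],[[0,0,0],0,1],[[0,0,0],0,1]]'
python3 -c "
from cell import env
s=env.state();print(s['eef_pos'],s['tcp_rot'],s['ft_force'],s['moment'])"
```

```text
t: 41.05
eef_pos: [516.5, -374.4, 86.7]
tcp_rot: [3.141, 0.0, 1.44]
ft_force: [-1.9, 1.1, 5.9]
opening: 0.207
grip_force: 30.0
[ 516.47446815 -374.42872255   86.7105256 ] [3.14123315e+00 2.12077599e-04 1.44012490e+00] [-1.90723648  1.12705417  5.87900704] [0.17892432 0.61385062 0.01676423]
```

Contact is at 86.7, as predicted. Release and retreat.

```bash
python3 -m inch '[[[0,0,-0.005],0,1],[[0,0,0],0,1],[[0,0,0],0,0.4],[[0,0,0],0,0],[[0,0,0],0,-0.5],[[0,0,0],0,-0.5],[[0,0,0],0,-0.5],[[0,0,0],0,-0.5],[[0,0,0],0,-0.5],[[0,0,0],0,-0.5]]'
python3 -m inch '[[[0,0,-0.05],0,-0.5],[[0,0,-0.2],0,-0.5],[[0,0,-0.4],0,-0.5],[[0,0,-0.4],0,-0.5],[[0,0,-0.4],0,-0.5],[[-0.2,0,-0.3],0,-0.5],[[-0.2,0,0],0,-0.5],[[0,0,0],0,-0.5],[[0,0,0],0,-0.5],[[0,0,0],0,-0.5]]'
python3 - <<'E'
from h import *
for i in range(3): p=eyes.read_camera("wrist")
s=env.state();print(s['eef_pos'],s['ft_force'],s['opening'])
save(p,"w10.png",(100,300,200,440),3)
for k,z in(("die",7),("puller",43),("stand_pocket",7)):print(k,[(d["score"],onz(p,d["centre"],z)) for d in eyes.spot_point(k,p)])
E
```

```text
t: 42.3
eef_pos: [516.4, -374.3, 86.6]
tcp_rot: [3.142, -0.0, 1.44]
ft_force: [-0.4, 0.0, -0.8]
opening: 0.749
grip_force: 0.0
t: 43.55
eef_pos: [513.2, -397.7, 191.0]
tcp_rot: [-3.141, -0.001, 1.44]
ft_force: [0.1, 0.6, -0.1]
opening: 0.75
grip_force: 0.0
[ 513.32428581 -397.86885562  191.37206052] [-0.36239822  0.45308414 -0.85861579] 0.7534277842519728
die [(0.79, array([ 515.8017577 , -373.45108273]))]
puller [(0.97, array([ 517.25656501, -372.83877495])), (0.57, array([ 609.898225  , -477.02632659]))]
stand_pocket [(0.93, array([ 452.5242028, -561.3346506]))]
```

View pics/w10.png

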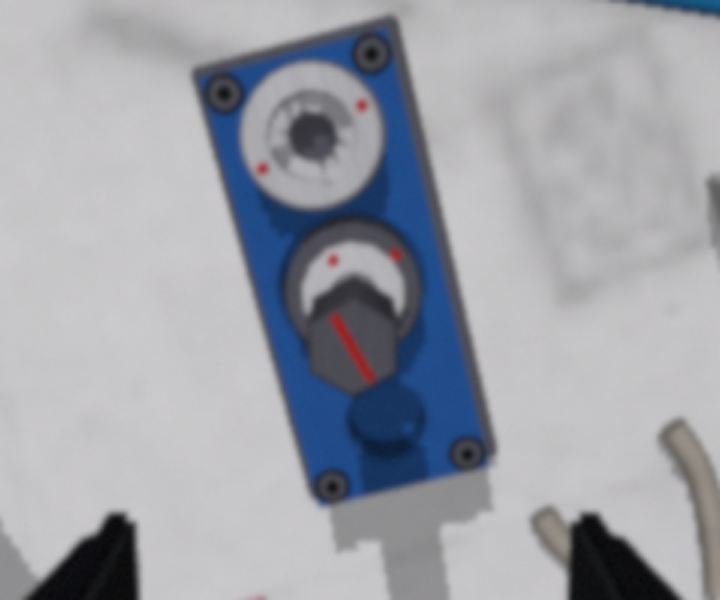

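The die stands upright in the pocket at crop px (352,290), with the puller shoulder on its face and the gripper clear.

```bash
python3 -c "
from cell import env;print(env.job_done())"
```

```text
the job is handed in; nothing more can be done
None
```

I drew the worn die out on the puller and stood it upright, with the puller still screwed in, in the blue stand's empty pocket, then handed the job in at about 44 s; no verdict came back.

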